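# Sort the knocked-out castings at the metal-casting bench

## Robot

A 6-joint arm with a two-finger parallel gripper is mounted at the origin on the work surface. World frame = base frame: x ahead of the robot, y to its left, z up, the work surface at z = 0. Lengths are in m, angles in rad, forces in N, time in s.
With the tool pointing down it reaches from about 0.3 to 0.875 m from the base axis. Payload 6.4 kg.
Tool frame: the origin (TCP) lies at the very end of the fingers, on their centre line; the grasp point (between the pads) lies 19 mm behind it; z points along the fingers, y is the line along which they close (so a half turn about z gives the same grasp; the last joint's range is limited). The gripper opens to 85 mm and grips with 20 to 120 N. Pads are 22 mm wide; open, the fingers measure 114 mm over their backs; the gripper's body (76 mm by 85 mm) begins 54 mm behind the grasp point. The pads swing forward as they close: fully open they stand 13 mm farther back than shut.
Start: joints at [-1.418, 0.181, 1.607, -0, 1.354, -0.206], TCP at [0.202, -0.538, 0.231] pointing down, gripper open.
Joint ranges: [-2.99, 2.99], [-0.89, 2.07], [0.3, 2.58], [-1.14, 4.28], [0, 2.63], [-3.12, 3.12]. Speed limits (rad/s): [2.57, 2.57, 3.01, 3.14, 3.14, 3.14].

## Interface

Orientations are given as a unit quaternion [w, x, y, z].
In Python, from bench import ctrl, camera, calibration, order, outline_of gives the robot as it stands.
- The arm moves only by the tool move_arm, never from a script. Its argument "series" is a list that holds one entry, the list of rows, each a list of 5 numbers: the opening, from 0 (shut) to 1 (fully open), then the shift along the tool's x, y, z in mm, then the turn about the tool's z in rad. A call has exactly 10 rows; each row is the pose to reach, as a shift and turn from the pose commanded when the call began, along the tool's axes at that moment; what a row does not reach only later rows make up. A row lasts 1/12 s, in which the tool goes at most 41.7 mm and 7.16 degrees, less where a joint would pass 70% of its speed; a pose out of reach is approached as far as the arm can. A call with a gripper value outside its range is refused whole. The fingers move at their own pace and stop on an object; the grip force is fixed at half the most. Time passes only in rows, so rows that repeat a pose let the fingers close, or fill a call up. It gives the time, the measured TCP pose, the force, the opening and the grip force at its end, in the units of the state.
- ctrl.get_obs(): the state, without advancing time (a new reading comes with each control period).
- camera(name): name is "scene" or "top"; returns (picture, depth): 400x640x3 uint8, blue, green, red; 400x640 float32, m along the optical axis (not along the pixel's ray), 0 where there is no reading.
- calibration(name): a dict with "intrinsics" (3x3 intrinsics, pixels), "rvec" (rotation vector, rad) and "tvec" (3), from world to camera coordinates, as OpenCV has them. Camera axes: x right, y down, z forward; pixel columns grow to the right and rows downward; lengths in m; the calibration is good to about 2 mm. A picture is of the moment at which its call begins. calibration takes no time and is no camera call.
- order.hand_in(): hands the job in; it is judged then, once.
Trained networks look in the newest picture that a camera, given by its name, has taken for a name from the list of things; names that differ only in an ending like _2 or _b are one class to them, and where a whole thing is asked for, a point or a joint stands for the part that bears it (a point fixed in the world has none). Each returns a list of dicts, best first, with "conf" (0 to 1); they miss things now and then, are a little off and sometimes report something else, mostly with a low value. They report only what shows in the picture. A call takes as long as a camera call. They do not tell look-alikes from the thing itself.
- outline_of(target, camera): "region" (400x640 bool, what is visible of it) and "bbox" ([centre column, centre row, width, height] in pixels, round what is visible of it).
The state is a dict: "time_s": time; "q": joint angles; "dq": joint speeds; "joint_efforts": joint torques, N m; "eef_pos": TCP position; "eef_rot": TCP orientation; "wrist_force": force on the tool from outside, world axes, zero at the start; "torque": the same for the moment, N m; "opening": opening from 0.0 (shut) to 1.0 (fully open); "grasp_force": force on a finger pad.
Only numpy, scipy, OpenCV 4.12 (cv2) and the standard library are available. Lean on these libraries where they do the work, as an engineer would, in place of code of your own. Each camera call takes 0.05 s, during which the arm holds its last target. There are 200 camera calls.

## Task

Sort the castings on the bench: lay the two block ingots flat and lengthwise in the steel tray, one to a bay, and lay the two dog-bone test bars across the wooden rack, one in each pair of notches. Stand the sprue button, stem up, in the middle of the clay crucible for remelting. Leave the glass beaker and the white jar standing where they are.

Things in the scene. Friction and masses are not known exactly. Their poses are not given: they have to be found in the camera images.
- ingot_a: One of two alike: as-cast grey aluminium block ingot, slightly tapered: 60 mm long (x), 36 mm wide (y) at the bottom and 33 mm near the top, 28 mm high, 150 g. Origin: centre of its underside; x along its length, z up. It starts lying on its broad base on the bench (bench top z = 0).
- ingot_b: The other ingot: as-cast grey aluminium block ingot, slightly tapered: 60 mm long (x), 36 mm wide (y) at the bottom and 33 mm near the top, 28 mm high, 150 g. Origin: centre of its underside; x along its length, z up. It starts lying on its broad base on the bench (bench top z = 0).
- bar_a: One of two alike: flat cast test bar, same grey aluminium, dog-bone outline: 100 mm long (x), 10 mm thick, a head 22 mm wide over the last 20 mm at each end, waist 13 mm wide (y) over the middle 40 mm, 45 g. Origin: centre of its underside at mid-length; x along its length, z up. It starts lying flat on the bench.
- bar_b: The other test bar: flat cast test bar, same grey aluminium, dog-bone outline: 100 mm long (x), 10 mm thick, a head 22 mm wide over the last 20 mm at each end, waist 13 mm wide (y) over the middle 40 mm, 45 g. Origin: centre of its underside at mid-length; x along its length, z up. It starts lying flat on the bench.
- sprue: sprue button, same grey aluminium, mushroom standing on its head: a round button 40 mm in diameter and 11 mm thick that narrows to an upright round stem 14 mm in diameter from 20 mm up to the top at 52 mm, 65 g. Origin: centre of the button's underside, z up the stem. It starts standing on its button, stem up.
- tray: shallow rectangular sheet-steel tray for ingots, fixed to the bench: outside 92 mm (x) by 140 mm (y), walls 4 mm thick (a rolled rim stands 3 mm out), rim 14 mm high, inner floor 4 mm above its underside. A divider 4 mm thick and as high as the rim runs along x through the middle and makes two equal bays, each 84 mm (x) by 64 mm (y), centred at y = +34 mm and y = -34 mm. An ingot lies with its length along x. Origin: centre of its underside, z up.
- rack: wooden rack for test bars, fixed to the bench: base board 106 mm (x) by 134 mm (y), 6 mm thick, with two notched upright rails along y, each 10 mm thick, at x = +38 mm and x = -38 mm. Each rail has two notches 40 mm wide, centred at y = +33 mm and y = -33 mm; notch bottoms are 16 mm and the teeth 28 mm above its underside. A bar lies along x, flat on the bottoms of two facing notches, its waist free over the 66 mm gap between the rails. Origin: centre of its underside, z up.
- crucible: open round melting crucible of whitish clay with a small pouring lip at the rim on its -x side, fixed to the bench: outside diameter 92 mm at the foot and 120 mm at the rim, wall 6 mm, rim 36 mm high, flat inner floor 7 mm above its underside and about 80 mm across. Origin: centre of its underside, z up.
- beaker: small empty glass beaker, 44 mm in diameter, 58 mm high, loose; a bystander to be left alone. Origin: centre of its underside.
- jar: small closed white plastic jar with a paper band, 44 mm in diameter, 48 mm high, loose; a bystander to be left alone. Origin: centre of its underside.
Things that resemble listed ones, but are neither listed nor needed, are in the scene too. Leave any blue or pink look-alike of the ingot_a alone.

How it is judged:
At the end, for the whole second after the job is handed in: Ingots flat on the tray floor, one per bay, within 15 mm and 0.4 rad of lengthwise centre. Bars flat on the notch bottoms, one per pair, within 15 mm along, 12 mm across, 0.3 rad. Sprue upright on the crucible floor within 18 mm of its centre. All released, at rest ((((x of ingot_a in the frame of tray between -0.015 and 0.015 m and y of ingot_a in the frame of tray between 0.017 and 0.051 m and z of ingot_a in the frame of tray between 0 and 0.008 m and angle between ingot_a's own z axis and vertical below 0.1 rad and angle between the x axis of ingot_a and the x axis of tray, either way round below 0.4 rad) and (x of ingot_b in the frame of tray between -0.015 and 0.015 m and y of ingot_b in the frame of tray between -0.051 and -0.017 m and z of ingot_b in the frame of tray between 0 and 0.008 m and angle between ingot_b's own z axis and vertical below 0.1 rad and angle between the x axis of ingot_b and the x axis of tray, either way round below 0.4 rad)) or ((x of ingot_a in the frame of tray between -0.015 and 0.015 m and y of ingot_a in the frame of tray between -0.051 and -0.017 m and z of ingot_a in the frame of tray between 0 and 0.008 m and angle between ingot_a's own z axis and vertical below 0.1 rad and angle between the x axis of ingot_a and the x axis of tray, either way round below 0.4 rad) and (x of ingot_b in the frame of tray between -0.015 and 0.015 m and y of ingot_b in the frame of tray between 0.017 and 0.051 m and z of ingot_b in the frame of tray between 0 and 0.008 m and angle between ingot_b's own z axis and vertical below 0.1 rad and angle between the x axis of ingot_b and the x axis of tray, either way round below 0.4 rad))) and (((x of bar_a in the frame of rack between -0.015 and 0.015 m and y of bar_a in the frame of rack between 0.021 and 0.045 m and z of bar_a in the frame of rack between 0.012 and 0.02 m and angle between bar_a's own z axis and vertical below 0.12 rad and angle between the x axis of bar_a and the x axis of rack, either way round below 0.3 rad) and (x of bar_b in the frame of rack between -0.015 and 0.015 m and y of bar_b in the frame of rack between -0.045 and -0.021 m and z of bar_b in the frame of rack between 0.012 and 0.02 m and angle between bar_b's own z axis and vertical below 0.12 rad and angle between the x axis of bar_b and the x axis of rack, either way round below 0.3 rad)) or ((x of bar_a in the frame of rack between -0.015 and 0.015 m and y of bar_a in the frame of rack between -0.045 and -0.021 m and z of bar_a in the frame of rack between 0.012 and 0.02 m and angle between bar_a's own z axis and vertical below 0.12 rad and angle between the x axis of bar_a and the x axis of rack, either way round below 0.3 rad) and (x of bar_b in the frame of rack between -0.015 and 0.015 m and y of bar_b in the frame of rack between 0.021 and 0.045 m and z of bar_b in the frame of rack between 0.012 and 0.02 m and angle between bar_b's own z axis and vertical below 0.12 rad and angle between the x axis of bar_b and the x axis of rack, either way round below 0.3 rad))) and horizontal distance between sprue and crucible below 0.018 m and z of sprue in the frame of crucible between 0.003 and 0.011 m and angle between sprue's own z axis and vertical below 0.15 rad and linear speed of each of ingot_a, ingot_b, bar_a, bar_b, sprue below 0.02 m/s); the robot touches nothing.
It fails at once if the glass beaker is moved by more than 30 mm or tipped (distance of beaker from where it was at the start of the episode above 0.03 m or angle between beaker's own z axis and vertical above 0.5 rad).
It fails at once if the white jar is moved by more than 30 mm or tipped (distance of jar from where it was at the start of the episode above 0.03 m or angle between jar's own z axis and vertical above 0.5 rad).
It also fails if it takes over 120 s, if anything falls off the work surface, if the arm or the gripper's body presses on something with over 40 N, if the wrist force passes 120 N, or if a joint passes its speed limit or range.

## Working session

There is one attempt and no reset: what is moved stays moved. The work goes in short steps, Python scripts to look and compute and a tool call to move; the robot and the scene stay as the last step left them, time stands still between calls to the robot, and variables do not carry over. Pictures are saved under pics/ and viewed, at most 14 in all, crops included, and the job is handed in when it is done.

Besides the shell and the picture viewer there is one more tool, called after "Call:" as name(argument=value, ...) on one line, values as JSON. move_arm: Moves the arm, as the interface text tells. Its arguments: {"type":"object","properties":{"series":{"type":"array","items":{"type":"array","items":{"type":"array","items":{"type":"number"}}}}},"required":["series"]}

```bash
mkdir -p pics; ls; python3 - <<'E'
from bench import ctrl,camera,calibration
import cv2
for n in("top","scene"):
    p,d=camera(n); cv2.imwrite(f"pics/{n}0.png",p); c=calibration(n); print(n,c)
o=ctrl.get_obs(); print(o)
E
```

```text
pics
top {'intrinsics': array([[425.80199904,   0.        , 321.22491903],
       [  0.        , 425.80199904, 198.94498617],
       [  0.        ,   0.        ,   1.        ]]), 'rvec': array([ 2.21121536, -2.1685612 ,  0.08149425]), 'tvec': array([-0.00660284,  0.4968622 ,  0.92827127])}
scene {'intrinsics': array([[417.15354144,   0.        , 319.39488074],
       [  0.        , 417.15354144, 200.44795712],
       [  0.        ,   0.        ,   1.        ]]), 'rvec': array([ 0.67750349,  2.46125052, -1.29730902]), 'tvec': array([ 0.42295185, -0.10602777,  1.13370977])}
{'time_s': 0.1, 'q': array([-1.41832210e+00,  1.81489926e-01,  1.60792390e+00, -1.77112798e-06,
        1.35381897e+00, -2.06306920e-01]), 'dq': array([ 0.00158526, -0.00176842, -0.00194562,  0.00049985, -0.00015321,
       -0.00202718]), 'joint_efforts': array([ 5.23432391e-04, -4.45879090e+01, -3.52236986e+01, -3.97905369e-04,
        4.17303483e-03, -2.05685035e-05]), 'eef_pos': array([ 0.20183428, -0.53786542,  0.23045354]), 'eef_rot': array([-8.19796508e-04,  9.83952250e-01,  1.78430088e-01,  2.12063010e-05]), 'wrist_force': array([ 0.02488743,  1.01934353, -0.12875481]), 'torque': array([-0.00184128,  0.02907123, -0.0287039 ]), 'grasp_force': 0.0, 'opening': 0.9976680780103129}
```

View pics/top0.png

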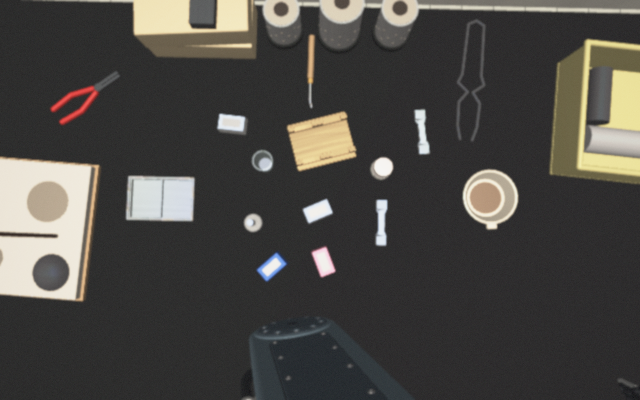

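View pics/scene0.png

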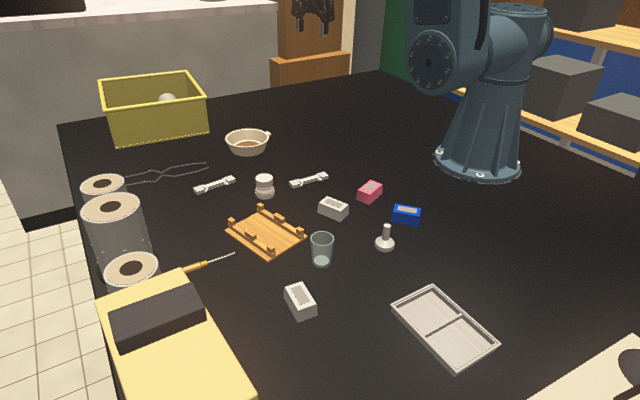

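The top view shows the grey ingot candidates at (232,123) and (317,211). The look-alikes are blue at (271,267) and pink at (323,262), so I leave those. Bars are at (422,132) and (381,222), the sprue at (253,222), tray (160,199), rack (321,141) and crucible (490,196). The beaker is at (262,160) and the jar at (382,168). I'll check the ingots in one crop and measure.

```bash
cat > h.py <<'E'
import numpy as np,cv2
from bench import ctrl,camera,calibration,outline_of
def world(name,d,mask=None):
    c=calibration(name);K=c["intrinsics"];R=cv2.Rodrigues(c["rvec"])[0];t=c["tvec"].ravel()
    v,u=np.nonzero((d>0) if mask is None else (mask&(d>0)))
    z=d[v,u];P=np.stack([(u-K[0,2])/K[0,0]*z,(v-K[1,2])/K[1,1]*z,z],1)
    return (P-t)@R,u,v
def box(P):
    r=cv2.minAreaRect((P[:,:2]*1000).astype(np.float32));(c,s,a)=r
    if s[0]<s[1]: s=s[::-1];a+=90
    return np.round(c,1),np.round(s,1),round((a+90)%180-90,1)
E
python3 - <<'E'
from h import *
p,d=camera("top")
cv2.imwrite("pics/crop1.png",cv2.resize(p[95:290,205:345],None,fx=4,fy=4,interpolation=cv2.INTER_CUBIC)[:600])
a=cv2.resize(p[100:150,205:265],(360,300),interpolation=cv2.INTER_CUBIC);b=cv2.resize(p[190:240,285:345],(360,300),interpolation=cv2.INTER_CUBIC)
e=cv2.resize(p[245:295,242:302],(360,300),interpolation=cv2.INTER_CUBIC);f=cv2.resize(p[240:290,295:355],(360,300),interpolation=cv2.INTER_CUBIC)
cv2.imwrite("pics/crop1.png",np.vstack([np.hstack([a,b]),np.hstack([e,f])]))
for n in["ingot_a","bar_a","sprue","tray","rack","crucible","beaker","jar"]:
    for r in outline_of(n,"top"):
        if r["conf"]<.2: continue
        P,u,v=world("top",d,r["region"])
        z=P[:,2];top=np.percentile(z,95)
        print(n,round(r["conf"],2),np.round(r["bbox"]),len(P),"z",np.round(np.percentile(z,[5,50,95])*1000),"all",box(P),"top",box(P[z>top-.005]))
E
```

```text
ingot_a 0.8 [234. 123.  28.  26.] 487 z [ 8. 28. 31.] all (array([666.7, 209.1]), array([66.9, 42.6]), 83.1) top (array([663.1, 205.8]), array([57. , 33.1]), 84.6)
ingot_a 0.6 [318. 210.  30.  22.] 400 z [24. 29. 31.] all (array([470.8,  10.8]), array([56.5, 34.4]), -65.9) top (array([471.5,  11.2]), array([56.4, 32.9]), -65.7)
bar_a 0.89 [379. 221.  14.  47.] 373 z [ 6. 10. 13.] all (array([ 448.6, -131.4]), array([98.8, 20.8]), -1.0) top (array([ 448.7, -131.3]), array([98.6, 20.5]), -1.0)
bar_a 0.71 [421. 133.  15.  50.] 402 z [ 1. 10. 13.] all (array([ 657.7, -222.5]), array([105.6,  25.6]), 7.4) top (array([ 656.5, -221.5]), array([99.4, 22. ]), 6.8)
sprue 0.75 [253. 221.  16.  16.] 223 z [11. 15. 54.] all (array([443. , 153.4]), array([36.1, 35.5]), -88.8) top (array([443.4, 153.8]), array([12.3, 10.6]), -89.2)
tray 0.67 [160. 198.  70.  44.] 2879 z [ 2.  5. 17.] all (array([493. , 364.6]), array([158.3,  99.3]), -88.4) top (array([493.3, 360. ]), array([147.8,  96. ]), -89.3)
rack 0.64 [322. 140.  65.  60.] 2742 z [ 4.  7. 28.] all (array([633.,   4.]), array([137.8, 110.3]), -73.6) top (array([630.7,   5.3]), array([133.1,  86. ]), -74.5)
crucible 0.55 [490. 199.  54.  64.] 2395 z [ 5. 11. 37.] all (array([ 510.7, -373.7]), array([132.5, 126.6]), -49.0) top (array([ 509.2, -365.3]), array([118. , 117.6]), -50.7)
beaker 0.75 [263. 161.  23.  19.] 381 z [ 1. 24. 59.] all (array([578.7, 137.2]), array([56.1, 42. ]), 63.4) top (array([575.6, 130.9]), array([42.9, 40.8]), 46.6)
jar 0.64 [382. 170.  22.  21.] 374 z [ 9. 47. 51.] all (array([ 567.4, -131.3]), array([48.6, 42.5]), 76.4) top (array([ 569. , -128.8]), array([39.4, 38.2]), -26.4)
```

View pics/crop1.png

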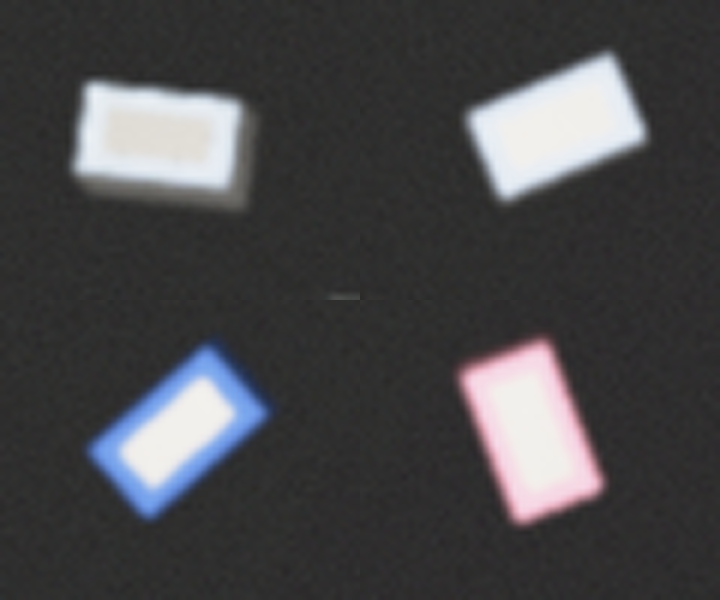

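The crop confirms it: both ingots I picked are plain grey aluminium, and the blue and pink ones are excluded. The measured sizes and heights match the descriptions. Next I'll plan moves in the tool axes, bars first.

```bash
cat > plan.py <<'E'
import sys,math
from h import *
def plan(*W):  # waypoints x,y,z mm, tool-x yaw deg
    o=ctrl.get_obs();w,x,y,z=o["eef_rot"];th=math.degrees(2*math.atan2(y,x));p=o["eef_pos"]*1000
    th=(th+90)%360-90
    print("now",np.round(p,1),round(th,2),"t",round(o["time_s"],1),"q6",round(o["q"][5],2))
    for X in W:
        d=np.array(X[:3])-p;a=math.radians(th)
        dx=d[0]*math.cos(a)+d[1]*math.sin(a);dy=d[0]*math.sin(a)-d[1]*math.cos(a)
        print(X,"-> shift",round(dx,1),round(dy,1),round(-d[2],1),"turn",round(-math.radians(X[3]-th),3),"dist",round(np.linalg.norm(d)))
        p=np.array(X[:3]);th=X[3]
E
python3 - <<'E'
from plan import plan
plan((448.7,-131.3,90,-1),(448.7,-131.3,2,-1),(448.7,-131.3,110,-1),(622.2,36.8,110,15.5),(622.2,36.8,19,15.5))
E
```

```text
now [ 201.9 -538.4  231.3] 20.56 t 0.6 q6 -0.21
(448.7, -131.3, 90, -1) -> shift 374.0 -294.5 141.3 turn 0.376 dist 497
(448.7, -131.3, 2, -1) -> shift 0.0 -0.0 88.0 turn -0.0 dist 88
(448.7, -131.3, 110, -1) -> shift 0.0 -0.0 -108.0 turn -0.0 dist 108
(622.2, 36.8, 110, 15.5) -> shift 170.5 -171.1 -0.0 turn -0.288 dist 242
(622.2, 36.8, 19, 15.5) -> shift 0.0 0.0 91.0 turn -0.0 dist 91
```

Call:
move_arm(series=[[[0.5,28,-22,10,0.04],[0.5,56,-44,20,0.08],[0.5,84,-66,30,0.12],[0.5,112,-88,40,0.16],[0.5,140,-110,50,0.2],[0.5,168,-132,60,0.24],[0.5,196,-154,70,0.28],[0.5,224,-176,80,0.32],[0.5,252,-198,90,0.36],[0.5,280,-220,100,0.376]]])

```text
time_s: 1.38
eef_pos: [0.3876, -0.2327, 0.1312]
eef_rot: [0.0, 1.0, -0.01, 0.0]
wrist_force: [0.8, -0.4, -0.8]
opening: 0.499
grasp_force: 0.0
```

```bash
python3 - <<'E'
from plan import plan
plan((448.7,-131.3,90,-1),(448.7,-131.3,2,-1))
E
```

```text
now [ 387.6 -232.7  131.2] -1.12 t 1.4 q6 0.79
(448.7, -131.3, 90, -1) -> shift 59.1 -102.5 41.2 turn -0.002 dist 125
(448.7, -131.3, 2, -1) -> shift 0.0 -0.0 88.0 turn -0.0 dist 88
```

Call:
move_arm(series=[[[0.5,15,-26,10,0],[0.5,30,-51,20,0],[0.5,45,-77,30,0],[0.5,59,-102,40,0],[0.5,59,-102,60,0],[0.5,59,-102,80,0],[0.5,59,-102,100,0],[0.5,59,-102,115,0],[0.5,59,-102,125,0],[0.5,59,-102,129,0]]])

```text
time_s: 2.22
eef_pos: [0.4467, -0.1326, 0.0009]
eef_rot: [-0.001, 1.0, -0.009, -0.001]
wrist_force: [-0.0, -0.1, -0.2]
opening: 0.501
grasp_force: 0.0
```

Call:
move_arm(series=[[[0,0,0,0,0],[0,0,0,0,0],[0,0,0,0,0],[0,0,0,0,0],[0,0,0,0,0],[0,0,0,0,0],[0,0,0,-8,0],[0,0,0,-30,0],[0,0,0,-60,0],[0,0,0,-80,0]]])

```text
time_s: 3.05
eef_pos: [0.4479, -0.1332, 0.0845]
eef_rot: [0.0, 1.0, -0.009, 0.0]
wrist_force: [0.7, -0.0, -0.5]
opening: 0.129
grasp_force: 59.4
```

```bash
python3 - <<'E'
from plan import plan
plan((622.2,36.8,100,15.5),(622.2,36.8,19,15.5))
from h import *
p,d=camera("scene");cv2.imwrite("pics/s1.png",p[100:300,180:440].repeat(3,0).repeat(3,1)[:600,:780])
E
```

```text
now [ 447.9 -133.2   84.5] -0.98 t 3.0 q6 1.04
(622.2, 36.8, 100, 15.5) -> shift 171.3 -173.0 -15.5 turn -0.288 dist 244
(622.2, 36.8, 19, 15.5) -> shift 0.0 0.0 81.0 turn -0.0 dist 81
```

View pics/s1.png

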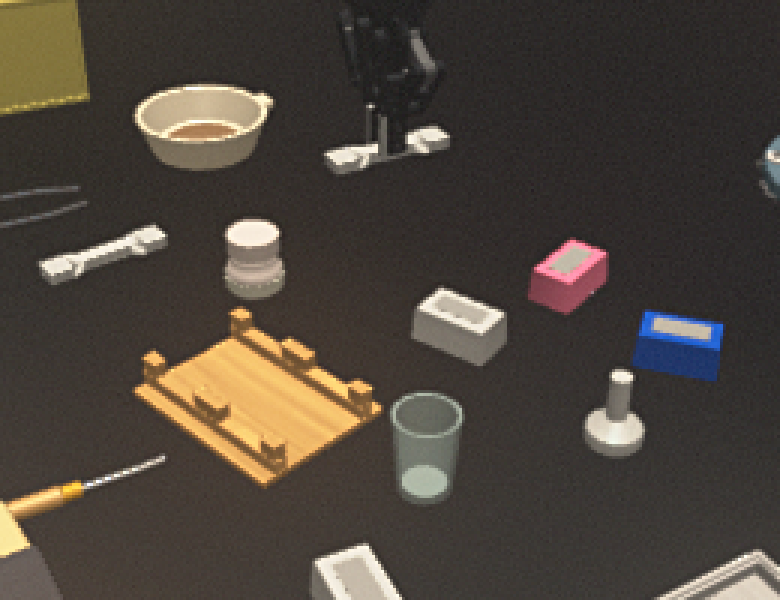

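The picture shows the bar hanging level in the fingers at about (390,150) in the crop, and everything else is where it was. I'll carry it to the far notch pair.

Call:
move_arm(series=[[[0,21,-21,-4,-0.04],[0,43,-43,-8,-0.08],[0,64,-65,-12,-0.12],[0,86,-87,-16,-0.16],[0,107,-108,-16,-0.2],[0,128,-130,-16,-0.24],[0,150,-151,-16,-0.27],[0,171,-173,-16,-0.288],[0,171,-173,-16,-0.288],[0,171,-173,-16,-0.288]]])

```text
time_s: 3.93
eef_pos: [0.6219, 0.0382, 0.0982]
eef_rot: [0.0, 0.991, 0.136, -0.0]
wrist_force: [-0.3, -1.0, -0.9]
opening: 0.126
grasp_force: 59.4
```

```bash
python3 - <<'E'
from plan import *
p,d=camera("top")
P,u,v=world("top",d)
for r in outline_of("bar_a","top"):
    print(round(r["conf"],2),np.round(r["bbox"]));Q,_,_=world("top",d,r["region"]);print(box(Q),np.percentile(Q[:,2],[5,50,95]))
plan((622.2,36.8,19,15.5))
E
```

```text
0.85 [422. 131.  16.  44.]
(array([ 655.9, -223.4]), array([98.7, 25.2]), 5.6) [0.00039725 0.00983897 0.01299821]
0.45 [309. 147.  16.  23.]
(array([570.3,  21.2]), array([123.7,  27.5]), 13.9) [0.00563708 0.10457811 0.10742685]
now [620.7  36.8  98. ] 15.52 t 4.0 q6 1.17
(622.2, 36.8, 19, 15.5) -> shift 1.5 0.4 79.0 turn 0.0 dist 79
```

Call:
move_arm(series=[[[0,1,0,15,0],[0,1,0,30,0],[0,1,0,45,0],[0,1,0,58,0],[0,1,0,68,0],[0,1,0,74,0],[0,1,0,77,0],[0,1,0,79,0],[0,1,0,79,0],[0,1,0,79,0]]])

```text
time_s: 4.87
eef_pos: [0.6231, 0.0371, 0.02]
eef_rot: [0.0, 0.991, 0.135, 0.001]
wrist_force: [-0.1, -0.5, -0.5]
opening: 0.128
grasp_force: 59.4
```

Call:
move_arm(series=[[[0.4,0,0,0,0],[0.4,0,0,0,0],[0.4,0,0,0,0],[0.4,0,0,0,0],[0.4,0,0,-10,0],[0.4,0,0,-30,0],[0.4,0,0,-60,0],[0.5,0,0,-80,0],[0.5,0,0,-80,0],[0.5,0,0,-80,0]]])

```text
time_s: 5.7
eef_pos: [0.6239, 0.0371, 0.1017]
eef_rot: [0.001, 0.991, 0.135, 0.002]
wrist_force: [-0.5, -0.7, -0.1]
opening: 0.499
grasp_force: 0.0
```

```bash
python3 - <<'E'
from plan import *
plan((656.5,-221.5,100,6.8),(656.5,-221.5,2,6.8),(656.5,-221.5,100,6.8),(639.8,-26.8,100,15.5),(639.8,-26.8,19,15.5))
E
```

```text
now [623.9  37.1 101.7] 15.52 t 5.7 q6 1.17
(656.5, -221.5, 100, 6.8) -> shift -37.8 257.9 1.7 turn 0.152 dist 261
(656.5, -221.5, 2, 6.8) -> shift 0.0 0.0 98.0 turn -0.0 dist 98
(656.5, -221.5, 100, 6.8) -> shift 0.0 0.0 -98.0 turn -0.0 dist 98
(639.8, -26.8, 100, 15.5) -> shift 6.5 -195.3 -0.0 turn -0.152 dist 195
(639.8, -26.8, 19, 15.5) -> shift 0.0 0.0 81.0 turn -0.0 dist 81
```

Call:
move_arm(series=[[[0.5,-5,33,0,0.02],[0.5,-10,66,0,0.04],[0.5,-15,99,0,0.06],[0.5,-20,132,0,0.08],[0.5,-25,165,0,0.1],[0.5,-30,198,0,0.12],[0.5,-34,230,0,0.14],[0.5,-38,257,0,0.152],[0.5,-38,257,0,0.152],[0.5,-38,257,0,0.152]]])

```text
time_s: 6.53
eef_pos: [0.6535, -0.2219, 0.0976]
eef_rot: [-0.001, 0.998, 0.058, -0.001]
wrist_force: [-0.1, -0.0, -0.4]
opening: 0.497
grasp_force: 0.0
```

Call:
move_arm(series=[[[0.5,0,0,15,0],[0.5,0,0,35,0],[0.5,0,0,55,0],[0.5,0,0,75,0],[0.5,0,0,90,0],[0.5,0,0,96,0],[0.5,0,0,98,0],[0.5,0,0,98,0],[0,0,0,98,0],[0,0,0,98,0]]])

```text
time_s: 7.37
eef_pos: [0.6557, -0.221, 0.0028]
eef_rot: [0.001, 0.998, 0.059, 0.001]
wrist_force: [0.4, -1.0, 0.5]
opening: 0.229
grasp_force: 0.0
```

Call:
move_arm(series=[[[0,0,0,0,0],[0,0,0,0,0],[0,0,0,0,0],[0,0,0,0,0],[0,0,0,-8,0],[0,0,0,-30,0],[0,0,0,-60,0],[0,0,0,-90,0],[0,0,0,-98,0],[0,0,0,-98,0]]])

```text
time_s: 8.2
eef_pos: [0.6568, -0.2218, 0.1036]
eef_rot: [0.002, 0.998, 0.059, 0.003]
wrist_force: [0.7, 0.2, -0.2]
opening: 0.123
grasp_force: 60.3
```

```bash
python3 - <<'E'
from plan import *
plan((639.8,-26.8,100,15.5),(639.8,-26.8,19,15.5))
E
```

```text
now [ 656.8 -221.8  103.6] 6.81 t 8.2 q6 0.96
(639.8, -26.8, 100, 15.5) -> shift 6.2 -195.6 3.6 turn -0.152 dist 196
(639.8, -26.8, 19, 15.5) -> shift 0.0 0.0 81.0 turn -0.0 dist 81
```

Call:
move_arm(series=[[[0,1,-28,0,-0.03],[0,2,-56,0,-0.06],[0,3,-84,0,-0.09],[0,4,-112,0,-0.12],[0,5,-140,0,-0.14],[0,6,-168,0,-0.152],[0,6,-185,0,-0.152],[0,6,-195,0,-0.152],[0,6,-195,0,-0.152],[0,6,-195,0,-0.152]]])

```text
time_s: 9.03
eef_pos: [0.637, -0.0264, 0.0983]
eef_rot: [-0.0, 0.991, 0.135, -0.001]
wrist_force: [-0.0, -0.5, -0.8]
opening: 0.124
grasp_force: 60.3
```

```bash
python3 - <<'E'
from plan import *
plan((639.8,-26.8,19,15.5))
E
```

```text
now [637.  -26.4  98.3] 15.55 t 9.0 q6 1.07
(639.8, -26.8, 19, 15.5) -> shift 2.6 1.2 79.3 turn 0.001 dist 79
```

Call:
move_arm(series=[[[0,2,1,15,0],[0,2,1,30,0],[0,2,1,45,0],[0,2,1,58,0],[0,2,1,68,0],[0,2,1,74,0],[0,2,1,77,0],[0,2,1,79,0],[0,2,1,79,0],[0,2,1,79,0]]])

```text
time_s: 9.87
eef_pos: [0.6403, -0.0268, 0.021]
eef_rot: [0.0, 0.991, 0.135, 0.001]
wrist_force: [-0.0, -0.1, 0.3]
opening: 0.123
grasp_force: 60.3
```

Call:
move_arm(series=[[[0.4,0,0,0,0],[0.4,0,0,0,0],[0.4,0,0,0,0],[0.4,0,0,0,0],[0.4,0,0,-10,0],[0.4,0,0,-30,0],[0.4,0,0,-60,0],[0.5,0,0,-90,0],[0.5,0,0,-100,0],[0.5,0,0,-100,0]]])

```text
time_s: 10.7
eef_pos: [0.6424, -0.0272, 0.125]
eef_rot: [0.001, 0.991, 0.135, 0.004]
wrist_force: [-0.1, -0.2, 0.3]
opening: 0.499
grasp_force: 0.0
```

```bash
python3 - <<'E'
from plan import *
plan((443.4,153.8,119,15.5),(443.4,153.8,24,15.5),(443.4,153.8,120,15.5),(509,-365.5,120,15.5),(509,-365.5,33,15.5))
E
```

```text
now [642.4 -27.2 125. ] 15.52 t 10.7 q6 1.07
(443.4, 153.8, 119, 15.5) -> shift -143.3 -227.7 6.0 turn 0.0 dist 269
(443.4, 153.8, 24, 15.5) -> shift 0.0 0.0 95.0 turn -0.0 dist 95
(443.4, 153.8, 120, 15.5) -> shift 0.0 0.0 -96.0 turn -0.0 dist 96
(509, -365.5, 120, 15.5) -> shift -75.6 517.9 -0.0 turn -0.0 dist 523
(509, -365.5, 33, 15.5) -> shift 0.0 0.0 87.0 turn -0.0 dist 87
```

Call:
move_arm(series=[[[0.5,-18,-28,0,0],[0.5,-36,-57,0,0],[0.5,-54,-86,0,0],[0.5,-72,-115,0,0],[0.5,-90,-144,0,0],[0.5,-108,-173,0,0],[0.5,-125,-200,0,0],[0.5,-142,-227,0,0],[0.5,-142,-227,0,0],[0.5,-142,-227,0,0]]])

```text
time_s: 11.53
eef_pos: [0.4402, 0.1548, 0.1191]
eef_rot: [-0.0, 0.991, 0.136, -0.001]
wrist_force: [-0.0, 0.3, -0.9]
opening: 0.502
grasp_force: 0.0
```

```bash
python3 - <<'E'
from plan import *
p,d=camera("top");cv2.imwrite("pics/t1.png",cv2.resize(p[95:190,265:385],None,fx=5,fy=5,interpolation=cv2.INTER_CUBIC))
for r in outline_of("bar_a","top"):
    Q,_,_=world("top",d,r["region"]);print(round(r["conf"],2),np.round(r["bbox"]),box(Q),np.percentile(Q[:,2],[5,50,95])*1000)
plan((443.4,153.8,24,15.5))
E
```

```text
0.93 [307. 142.  20.  46.] (array([624. ,  37.1]), array([100.5,  23.6]), 14.5) [21.69774476 26.24459209 29.14104151]
0.85 [336. 134.  22.  46.] (array([641. , -26.1]), array([98.7, 21.5]), 16.4) [23.32644252 26.17986567 29.1931145 ]
now [442.4 153.7 119.8] 15.53 t 11.6 q6 1.38
(443.4, 153.8, 24, 15.5) -> shift 1.0 0.2 95.8 turn 0.001 dist 96
```

View pics/t1.png

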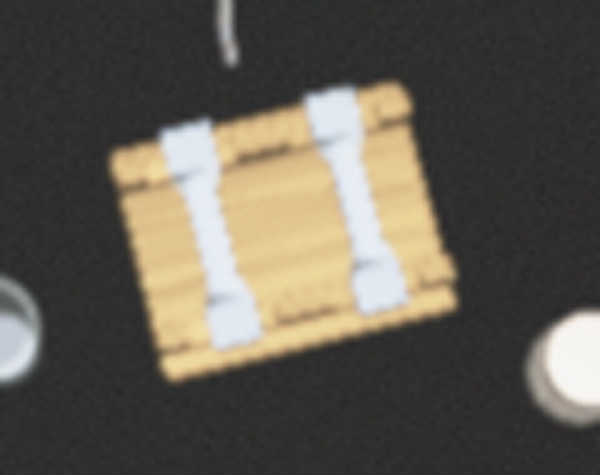

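Both bars lie in their notches, at about (210,235) and (355,200) in the crop. Their tops read z = 26 mm, which is what they should be, so I go on to the sprue.

Call:
move_arm(series=[[[0.5,1,0,15,0],[0.5,1,0,35,0],[0.5,1,0,55,0],[0.5,1,0,75,0],[0.5,1,0,90,0],[0.5,1,0,95,0],[0.5,1,0,95,0],[0.5,1,0,95,0],[0,1,0,95,0],[0,1,0,95,0]]])

```text
time_s: 12.47
eef_pos: [0.4442, 0.1542, 0.0263]
eef_rot: [0.0, 0.991, 0.135, 0.001]
wrist_force: [0.4, 0.0, -0.3]
opening: 0.229
grasp_force: 0.0
```

Call:
move_arm(series=[[[0,0,0,0,0],[0,0,0,0,0],[0,0,0,0,0],[0,0,0,0,0],[0,0,0,-8,0],[0,0,0,-30,0],[0,0,0,-60,0],[0,0,0,-90,0],[0,0,0,-96,0],[0,0,0,-96,0]]])

```text
time_s: 13.3
eef_pos: [0.4449, 0.1546, 0.124]
eef_rot: [0.0, 0.991, 0.135, 0.003]
wrist_force: [0.6, -0.5, -1.0]
opening: 0.135
grasp_force: 58.5
```

Call:
move_arm(series=[[[0,-4,26,0,0],[0,-8,58,0,0],[0,-13,92,0,0],[0,-18,126,0,0],[0,-23,160,0,0],[0,-28,194,0,0],[0,-33,228,0,0],[0,-38,262,0,0],[0,-42,290,0,0],[0,-44,300,0,0]]])

```text
time_s: 14.13
eef_pos: [0.4804, -0.1497, 0.1199]
eef_rot: [-0.0, 0.991, 0.134, -0.001]
wrist_force: [0.4, -0.2, -1.4]
opening: 0.14
grasp_force: 58.7
```

```bash
python3 - <<'E'
from plan import *
plan((509,-365.5,120,15.5))
p,d=camera("top")
for r in outline_of("crucible","top"):
    Q,_,_=world("top",d,r["region"]);R=Q[Q[:,2]>.030];print(r["conf"],cv2.minEnclosingCircle((R[:,:2]*1000).astype(np.float32)),box(R),np.median(Q[:,2]))
    c=np.array([509,-365.5]);print("floor z",np.median(Q[np.hypot(*(Q[:,:2]*1000-c).T)<25,2]))
E
```

```text
now [ 480.4 -149.7  119.9] 15.35 t 14.1 q6 0.77
(509, -365.5, 120, 15.5) -> shift -29.6 215.7 -0.1 turn -0.003 dist 218
0.64 ((505.693115234375, -307.3529357910156), 117.28445434570312) (array([ 517.9, -307.4]), array([234.5, 102.1]), 89.8) 0.03492467173216459
floor z nan
  return _methods._mean(a, axis=axis, dtype=dtype,
  ret = ret.dtype.type(ret / rcount)
```

Call:
move_arm(series=[[[0,-3,27,0,0],[0,-7,54,0,0],[0,-11,81,0,0],[0,-15,108,0,0],[0,-19,135,0,0],[0,-23,162,0,0],[0,-26,189,0,0],[0,-29,208,0,0],[0,-30,215,0,0],[0,-30,215,0,0]]])

```text
time_s: 15.07
eef_pos: [0.5095, -0.3611, 0.1203]
eef_rot: [-0.001, 0.991, 0.135, -0.0]
wrist_force: [-1.6, -0.6, -1.2]
opening: 0.14
grasp_force: 58.8
```

```bash
python3 - <<'E'
from plan import *
plan((509,-365.5,33,15.5))
p,d=camera("scene");cv2.imwrite("pics/s2.png",p[60:220,180:380].repeat(3,0).repeat(3,1))
E
```

```text
now [ 509.5 -361.1  120.3] 15.49 t 15.1 q6 0.49
(509, -365.5, 33, 15.5) -> shift -1.6 4.1 87.3 turn -0.0 dist 87
```

View pics/s2.png

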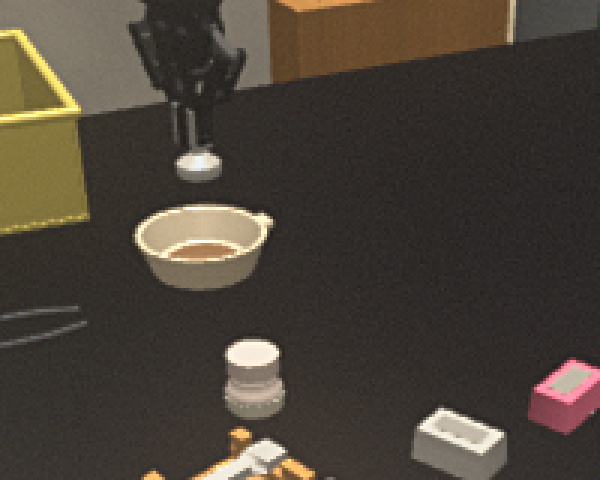

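The sprue hangs upright in the fingers at (198,160), above the crucible at (203,245). I lower it now.

Call:
move_arm(series=[[[0,-1,2,15,0],[0,-1,3,30,0],[0,-1,3,45,0],[0,-1,3,60,0],[0,-1,3,72,0],[0,-1,3,80,0],[0,-1,3,84,0],[0,-1,3,87,0],[0,-1,3,87,0],[0,-1,3,87,0]]])

```text
time_s: 15.95
eef_pos: [0.5097, -0.365, 0.0349]
eef_rot: [0.0, 0.991, 0.135, 0.0]
wrist_force: [0.1, 0.6, -0.9]
opening: 0.138
grasp_force: 58.8
```

Call:
move_arm(series=[[[0.4,0,0,0,0],[0.4,0,0,0,0],[0.4,0,0,0,0],[0.4,0,0,0,0],[0.4,0,0,-10,0],[0.4,0,0,-30,0],[0.4,0,0,-60,0],[0.6,0,0,-90,0],[0.6,0,0,-100,0],[0.6,0,0,-100,0]]])

```text
time_s: 16.78
eef_pos: [0.5114, -0.3669, 0.1391]
eef_rot: [0.003, 0.991, 0.135, 0.002]
wrist_force: [-0.6, -1.4, -0.3]
opening: 0.601
grasp_force: 0.0
```

```bash
python3 - <<'E'
from plan import *
plan((471.5,11.2,120,114.3),(471.5,11.2,10,114.3),(471.5,11.2,110,114.3),(493.3,326,110,180.7))
E
```

```text
now [ 511.4 -366.9  139.1] 15.52 t 16.8 q6 0.49
(471.5, 11.2, 120, 114.3) -> shift 62.8 -375.0 19.1 turn -1.724 dist 381
(471.5, 11.2, 10, 114.3) -> shift 0.0 0.0 110.0 turn -0.0 dist 110
(471.5, 11.2, 110, 114.3) -> shift 0.0 0.0 -100.0 turn -0.0 dist 100
(493.3, 326, 110, 180.7) -> shift 277.9 149.4 -0.0 turn -1.159 dist 316
```

Call:
move_arm(series=[[[0.6,6,-37,2,-0.12],[0.6,12,-74,4,-0.24],[0.6,18,-111,6,-0.36],[0.6,24,-148,8,-0.48],[0.6,30,-185,10,-0.6],[0.6,36,-222,12,-0.72],[0.6,42,-259,14,-0.84],[0.6,48,-296,15,-0.96],[0.6,55,-333,15,-1.08],[0.6,62,-370,15,-1.2]]])

```text
time_s: 17.62
eef_pos: [0.4685, 0.0101, 0.1179]
eef_rot: [-0.001, 0.74, 0.673, -0.001]
wrist_force: [1.4, -0.2, -0.9]
opening: 0.602
grasp_force: 0.0
```

```bash
python3 - <<'E'
from plan import *
plan((471.5,11.2,120,114.3),(471.5,11.2,10,114.3))
p,d=camera("top")
for n in("sprue","crucible"):
  for r in outline_of(n,"top"):
    Q,_,_=world("top",d,r["region"]);t=np.percentile(Q[:,2],95);print(n,round(r["conf"],2),np.round(r["bbox"]),np.percentile(Q[:,2],[5,50,95])*1000,box(Q[Q[:,2]>t-.005]))
E
```

```text
now [468.5  10.1 117.9] 84.58 t 17.6 q6 -0.14
(471.5, 11.2, 120, 114.3) -> shift 1.4 2.9 -2.1 turn -0.519 dist 4
(471.5, 11.2, 10, 114.3) -> shift 0.0 0.0 110.0 turn -0.0 dist 110
sprue 0.69 [488. 197.  21.  15.] [16.13291105 22.89575349 60.32369078] (array([ 508.7, -363.8]), array([11.5, 10.2]), -10.7)
crucible 0.64 [491. 201.  54.  66.] [ 5.56186913 14.83006777 37.37357119] (array([ 508.7, -365.9]), array([117.3, 116.7]), -53.2)
```

The sprue stands in the crucible, about 2 mm off centre with its top at 60 mm as expected. Now ingot 2.

Call:
move_arm(series=[[[0.6,1,2,0,-0.11],[0.6,1,3,5,-0.22],[0.6,1,3,10,-0.33],[0.6,1,3,20,-0.44],[0.6,1,3,40,-0.519],[0.6,1,3,65,-0.519],[0.6,1,3,85,-0.519],[0.6,1,3,100,-0.519],[0.6,1,3,108,-0.519],[0.6,1,3,108,-0.519]]])

```text
time_s: 18.6
eef_pos: [0.4714, 0.0083, 0.0091]
eef_rot: [-0.002, 0.546, 0.838, -0.001]
wrist_force: [-0.8, 0.9, 0.3]
opening: 0.598
grasp_force: 0.0
```

Call:
move_arm(series=[[[0,0,0,0,0],[0,0,0,0,0],[0,0,0,0,0],[0,0,0,0,0],[0,0,0,0,0],[0,0,0,-8,0],[0,0,0,-30,0],[0,0,0,-60,0],[0,0,0,-90,0],[0,0,0,-100,0]]])

```text
time_s: 19.43
eef_pos: [0.4758, 0.0085, 0.1159]
eef_rot: [0.003, 0.544, 0.839, 0.001]
wrist_force: [1.8, -0.9, -0.7]
opening: 0.379
grasp_force: 60.0
```

```bash
python3 - <<'E'
from plan import *
p,d=camera("top")
for r in outline_of("tray","top"):
    Q,_,_=world("top",d,r["region"]);print(r["conf"],np.round(r["bbox"]),box(Q[(Q[:,2]>.010)&(Q[:,2]<.022)]))
plan((493.3,326,110,180.7),(493.3,326,15,180.7))
E
```

```text
0.91 [161. 198.  69.  47.] (array([492.9, 360.2]), array([147.4,  96.6]), 89.6)
now [475.2   8.6 113.8] 114.02 t 19.5 q6 -0.65
(493.3, 326, 110, 180.7) -> shift 282.6 145.7 3.8 turn -1.164 dist 318
(493.3, 326, 15, 180.7) -> shift -0.0 0.0 95.0 turn -0.0 dist 95
```

Call:
move_arm(series=[[[0,25,13,0,-0.1],[0,57,29,0,-0.22],[0,89,45,0,-0.34],[0,121,62,0,-0.46],[0,153,79,0,-0.58],[0,185,96,0,-0.7],[0,217,112,0,-0.82],[0,249,128,0,-0.94],[0,270,140,0,-1.06],[0,281,146,0,-1.164]]])

```text
time_s: 20.37
eef_pos: [0.4906, 0.3277, 0.1087]
eef_rot: [-0.001, -0.01, 1.0, -0.0]
wrist_force: [-0.0, -1.0, -0.8]
opening: 0.38
grasp_force: 60.0
```

```bash
python3 - <<'E'
from plan import *
p,d=camera("scene");cv2.imwrite("pics/s3.png",p[200:400,340:600].repeat(3,0).repeat(3,1)[:600,:780])
plan((493.3,326,15,180.7))
E
```

```text
now [490.7 328.5 108.8] 181.53 t 20.4 q6 -1.21
(493.3, 326, 15, 180.7) -> shift -2.5 -2.6 93.8 turn 0.014 dist 94
```

View pics/s3.png

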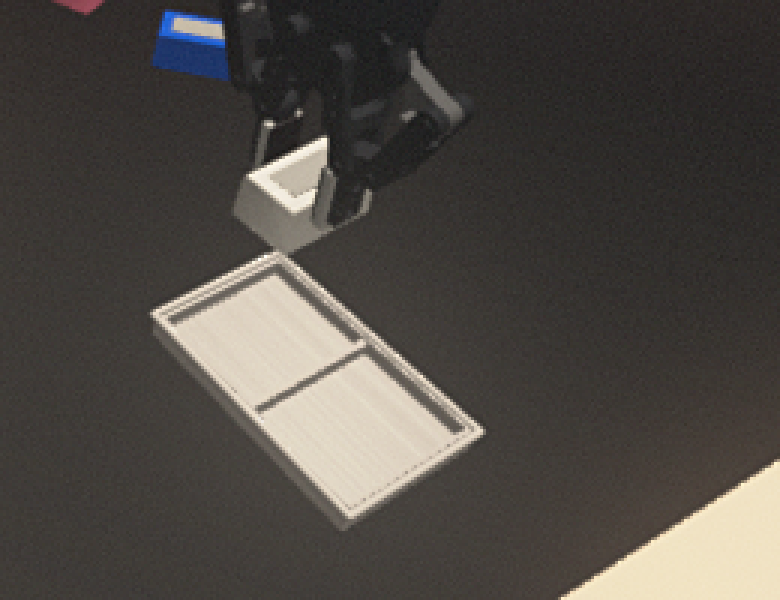

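The ingot is held level at (290,195), above the near bay. I lower it now.

Call:
move_arm(series=[[[0,-1,-1,15,0.01],[0,-2,-2,32,0.01],[0,-2,-2,49,0.01],[0,-2,-2,64,0.01],[0,-2,-2,76,0.01],[0,-2,-2,85,0.01],[0,-2,-2,90,0.01],[0,-2,-2,93,0.01],[0,-2,-2,94,0.01],[0,-2,-2,94,0.01]]])

```text
time_s: 21.25
eef_pos: [0.4947, 0.3231, 0.0176]
eef_rot: [0.0, -0.001, 1.0, 0.0]
wrist_force: [0.1, 0.1, -1.3]
opening: 0.379
grasp_force: 60.0
```

Call:
move_arm(series=[[[0.6,0,0,0,0],[0.6,0,0,0,0],[0.6,0,0,0,0],[0.6,0,0,0,0],[0.6,0,0,-10,0],[0.6,0,0,-30,0],[0.6,0,0,-60,0],[0.6,0,0,-90,0],[0.6,0,0,-95,0],[0.6,0,0,-95,0]]])

```text
time_s: 22.08
eef_pos: [0.4966, 0.324, 0.1162]
eef_rot: [0.003, -0.001, 1.0, 0.001]
wrist_force: [0.0, 0.1, -0.2]
opening: 0.602
grasp_force: 0.0
```

```bash
python3 - <<'E'
from plan import *
plan((663.1,205.8,110,84.6),(663.1,205.8,10,84.6),(663.1,205.8,110,84.6),(493,394,110,180.7))
E
```

```text
now [496.6 324.  116.2] 180.13 t 22.1 q6 -1.2
(663.1, 205.8, 110, 84.6) -> shift -166.3 -118.6 6.2 turn 1.667 dist 204
(663.1, 205.8, 10, 84.6) -> shift 0.0 0.0 100.0 turn -0.0 dist 100
(663.1, 205.8, 110, 84.6) -> shift 0.0 0.0 -100.0 turn -0.0 dist 100
(493, 394, 110, 180.7) -> shift 171.4 -187.1 -0.0 turn -1.677 dist 254
```

Call:
move_arm(series=[[[0.6,-17,-12,0,0.12],[0.6,-34,-24,0,0.24],[0.6,-51,-36,0,0.36],[0.6,-68,-48,0,0.48],[0.6,-85,-60,0,0.6],[0.6,-102,-72,0,0.72],[0.6,-119,-84,0,0.84],[0.6,-136,-96,0,0.96],[0.6,-153,-108,0,1.08],[0.6,-167,-118,0,1.2]]])

```text
time_s: 22.92
eef_pos: [0.6617, 0.2042, 0.1106]
eef_rot: [-0.001, 0.566, 0.824, -0.001]
wrist_force: [-0.2, -0.1, 0.4]
opening: 0.598
grasp_force: 0.0
```

```bash
python3 - <<'E'
from plan import *
p,d=camera("top");cv2.imwrite("pics/t2.png",cv2.resize(p[150:245,105:225],None,fx=5,fy=5,interpolation=cv2.INTER_CUBIC))
for r in outline_of("ingot_a","top"):
    Q,_,_=world("top",d,r["region"]);t=np.percentile(Q[:,2],95);print(round(r["conf"],2),np.round(r["bbox"]),np.percentile(Q[:,2],[5,50,95])*1000,box(Q[Q[:,2]>t-.005]))
plan((663.1,205.8,10,84.6))
E
```

```text
0.88 [274. 264.  31.  29.] [ 3.78256235 28.14543579 31.00048921] (array([348.2, 108. ]), array([57.3, 33.2]), -47.6)
0.76 [239. 124.  16.  23.] [ 4.79452911 27.47269717 30.79599815] (array([662.1, 192.8]), array([34.5, 31.1]), 2.0)
0.65 [326. 262.  24.  29.] [11.92733609 28.25034359 31.20496798] (array([361.2,  -4. ]), array([57. , 32.3]), 21.7)
now [662.6 203.1 110.7] 111.08 t 23.0 q6 -0.24
(663.1, 205.8, 10, 84.6) -> shift 2.3 1.4 100.7 turn 0.462 dist 101
```

View pics/t2.png

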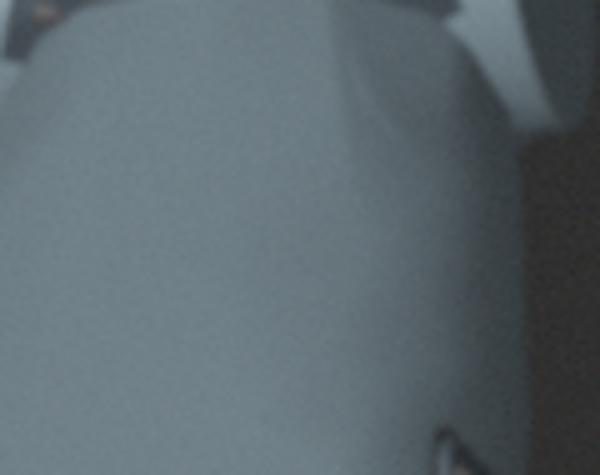

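The arm covers the tray in this view, so I'll check it later. Next I grasp ingot 1.

Call:
move_arm(series=[[[0.6,1,1,0,0.11],[0.6,2,1,5,0.22],[0.6,2,1,10,0.33],[0.6,2,1,20,0.44],[0.6,2,1,38,0.465],[0.6,2,1,60,0.465],[0.6,2,1,80,0.465],[0.6,2,1,94,0.465],[0.6,2,1,100,0.465],[0.6,2,1,100,0.465]]])

```text
time_s: 23.85
eef_pos: [0.6596, 0.2077, 0.0098]
eef_rot: [-0.001, 0.738, 0.674, -0.002]
wrist_force: [-0.5, -0.3, -0.2]
opening: 0.6
grasp_force: 0.0
```

Call:
move_arm(series=[[[0,0,0,0,0],[0,0,0,0,0],[0,0,0,0,0],[0,0,0,0,0],[0,0,0,0,0],[0,0,0,-8,0],[0,0,0,-30,0],[0,0,0,-60,0],[0,0,0,-90,0],[0,0,0,-100,0]]])

```text
time_s: 24.68
eef_pos: [0.6645, 0.2081, 0.1181]
eef_rot: [0.002, 0.739, 0.674, 0.003]
wrist_force: [1.8, 0.3, 0.4]
opening: 0.377
grasp_force: 61.5
```

```bash
python3 - <<'E'
from plan import *
p,d=camera("top");cv2.imwrite("pics/t3.png",cv2.resize(p[150:245,105:225],None,fx=5,fy=5,interpolation=cv2.INTER_CUBIC))
plan((493,394,110,180.7))
E
```

```text
now [665.  208.1 118.6] 84.73 t 24.7 q6 0.23
(493, 394, 110, 180.7) -> shift 169.3 -188.4 8.6 turn -1.675 dist 253
```

Call:
move_arm(series=[[[0,14,-16,0,-0.1],[0,30,-34,0,-0.22],[0,48,-53,0,-0.34],[0,66,-72,0,-0.46],[0,84,-92,0,-0.58],[0,102,-112,0,-0.7],[0,120,-132,0,-0.82],[0,138,-152,0,-0.94],[0,156,-172,0,-1.06],[0,170,-187,0,-1.18]]])

```text
time_s: 25.57
eef_pos: [0.4884, 0.3949, 0.1103]
eef_rot: [-0.001, 0.236, 0.972, -0.001]
wrist_force: [0.6, -0.2, -1.5]
opening: 0.375
grasp_force: 61.5
```

Call:
move_arm(series=[[[0,0,0,0,-0.1],[0,0,0,0,-0.2],[0,0,0,0,-0.3],[0,0,0,0,-0.4],[0,0,0,0,-0.495],[0,0,0,0,-0.495],[0,0,0,0,-0.495],[0,0,0,0,-0.495],[0,0,0,0,-0.495],[0,0,0,0,-0.495]]])

```text
time_s: 26.4
eef_pos: [0.4911, 0.394, 0.1121]
eef_rot: [-0.0, -0.005, 1.0, -0.0]
wrist_force: [0.1, -0.3, -3.1]
opening: 0.375
grasp_force: 61.5
```

```bash
python3 - <<'E'
from plan import *
plan((493,394,15,180.7))
p,d=camera("scene");cv2.imwrite("pics/s4.png",p[200:400,340:600].repeat(3,0).repeat(3,1)[:600,:780])
E
```

```text
now [491.1 394.  112.1] 180.62 t 26.4 q6 -1.09
(493, 394, 15, 180.7) -> shift -1.9 -0.0 97.1 turn -0.001 dist 97
```

View pics/s4.png

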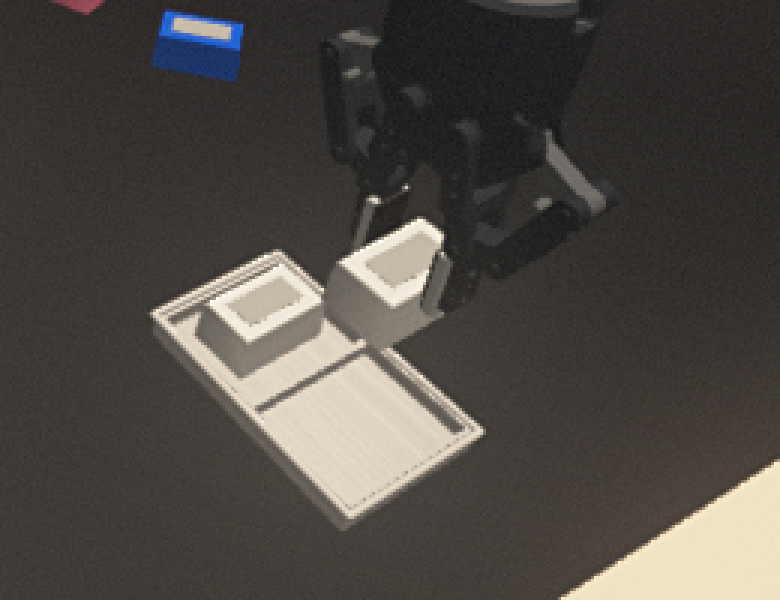

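Ingot 2 lies flat in its bay at (262,310), and ingot 1 is held above the other bay at (390,270). I lower it, release it and move back clear of the tray.

Call:
move_arm(series=[[[0,-1,0,15,0],[0,-2,0,32,0],[0,-2,0,49,0],[0,-2,0,64,0],[0,-2,0,77,0],[0,-2,0,87,0],[0,-2,0,92,0],[0,-2,0,95,0],[0,-2,0,97,0],[0,-2,0,97,0]]])

```text
time_s: 27.28
eef_pos: [0.4933, 0.3943, 0.0176]
eef_rot: [-0.0, -0.006, 1.0, -0.0]
wrist_force: [-5.8, -2.5, 10.3]
opening: 0.378
grasp_force: 63.0
```

Call:
move_arm(series=[[[0.6,0,0,0,0],[0.6,0,0,0,0],[0.6,0,0,0,0],[0.6,0,0,0,0],[0.6,0,0,-10,0],[0.6,0,0,-30,0],[0.6,0,0,-60,0],[0.6,0,0,-90,0],[0.6,0,0,-120,0],[0.6,0,0,-120,0]]])

```text
time_s: 28.12
eef_pos: [0.4971, 0.3964, 0.1436]
eef_rot: [0.005, -0.006, 1.0, 0.003]
wrist_force: [0.9, 1.5, 0.4]
opening: 0.603
grasp_force: 0.0
```

Call:
move_arm(series=[[[0.6,10,-25,-10,0],[0.6,20,-55,-20,0],[0.6,30,-90,-20,0],[0.6,40,-125,-20,0],[0.6,60,-160,-20,0],[0.6,80,-195,-20,0],[0.6,100,-230,-20,0],[0.6,100,-260,-20,0],[0.6,100,-280,-20,0],[0.6,100,-280,-20,0]]])

```text
time_s: 28.95
eef_pos: [0.3967, 0.1101, 0.1559]
eef_rot: [0.001, -0.005, 1.0, -0.001]
wrist_force: [-0.6, 0.3, 0.0]
opening: 0.598
grasp_force: 0.0
```

```bash
python3 - <<'E'
from plan import *
plan()
p,d=camera("top");cv2.imwrite("pics/t4.png",p)
for n in["ingot_a","bar_a","sprue","tray","crucible","beaker","jar"]:
  for r in outline_of(n,"top"):
    if r["conf"]<.3: continue
    Q,_,_=world("top",d,r["region"]);t=np.percentile(Q[:,2],95);print(n,round(r["conf"],2),np.round(r["bbox"]),np.round(np.percentile(Q[:,2],[5,50,95])*1000),box(Q[Q[:,2]>t-.005]))
E
```

```text
now [396.7 110.1 155.9] 180.52 t 28.9 q6 -1.6
ingot_a 0.85 [175. 198.  23.  28.] [11. 32. 35.] (array([492.8, 323. ]), array([55. , 33.2]), 0.8)
ingot_a 0.73 [324. 259.  28.  32.] [18. 28. 31.] (array([361.3,  -4.1]), array([56.5, 33. ]), 22.9)
ingot_a 0.63 [146. 196.  19.  32.] [11. 32. 35.] (array([498. , 392.9]), array([55. , 33.8]), 0.9)
bar_a 0.68 [336. 134.  21.  46.] [ 7. 26. 29.] (array([640.9, -26.9]), array([99.5, 21.9]), 15.6)
bar_a 0.58 [307. 141.  21.  44.] [23. 26. 29.] (array([623.8,  37.1]), array([99.3, 21.1]), 15.4)
sprue 0.56 [488. 197.  19.  18.] [14. 23. 60.] (array([ 508.7, -363.6]), array([11.1,  9.4]), 2.6)
tray 0.67 [161. 198.  69.  44.] [ 2.  6. 18.] (array([492.3, 293.6]), array([280.3,  96.7]), 89.4)
crucible 0.64 [490. 199.  54.  64.] [ 6. 15. 37.] (array([ 509.6, -365.6]), array([116.9, 116.8]), 38.7)
beaker 0.92 [263. 162.  22.  18.] [ 3. 24. 59.] (array([573.3, 131.8]), array([41.6, 33.2]), 46.3)
beaker 0.61 [488. 197.  21.  15.] [16. 23. 60.] (array([ 508.7, -364.2]), array([10.9, 10.8]), 89.2)
jar 0.81 [383. 168.  21.  22.] [14. 48. 51.] (array([ 568.5, -129.3]), array([38.7, 37.6]), -25.7)
```

View pics/t4.png

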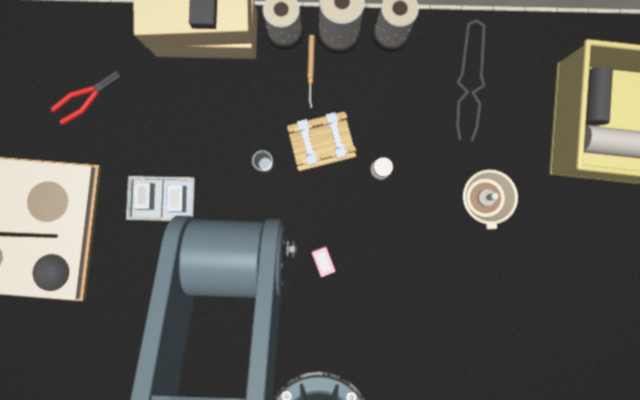

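The final picture and measurements agree. The ingots are flat in the tray bays at (146,196) and (175,198), within 5 mm of bay centre. The bars are in the notches at (307,141) and (336,134), the sprue is centred in the crucible at (488,197), and the beaker and jar have not moved.

```bash
python3 -c "
from bench import order; print(order.hand_in())"
```

```text
the job is handed in; nothing more can be done
None
```

I handed the job in at about 29 s: both ingots are flat in the tray, one to a bay; both bars are in the rack notches; the sprue stands stem up in the crucible; and the beaker and jar are where they were. All measured within tolerance beforehand; the hand-in returned no verdict.

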